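# Clear the snapped-off test strips into the scrap box

## Task

Clear the board snap-off station: lift open the lid of the red scrap box at one end of it, get all three broken-off test strips out of the lane and into that box, then close the lid fully. The ionising bar hangs low over the lane and must not be bumped (a hand leaning back towards the robot fits under it); leave the finished board lying in its nest, and let no strip fall on the bench or into the black board tray at the other end.

Things in the scene. Friction and masses are not known exactly. Their poses are not given: they have to be found in the camera images.
- station: aluminium snap-off station, fixed; origin on the bench under the lane's middle, x away from the robot, y left. Plate top 80 mm up, x -130 to 58, y -160 to 160 mm. Lane: x -31 to 31 mm, running along y, open at both ends, between a front lip (6 mm wide, 8 high) and a rear steel fence (24 wide, 32 high). Board nest in front, centre x = -86 mm. Column behind the fence: x 60-85 mm, y +-13, 275 mm high
- ion_bar: white ionising bar on the station's column, fixed, above and along the lane; same axes as the station. Origin: middle of its underside, 226 mm above the bench, 8 mm behind the lane's centre line. In its own frame it fills x -20 to 20, y -105 to 105, z -8 to 40 mm
- scrap_box: red scrap box, fixed, 130 x 130 mm, 68 mm high, walls and floor 3 mm, standing against one end of the lane, 3 mm from the plate's end (left or right differs from run to run). Origin: centre of its underside, in line with the lane; x away from the robot, as on the station
- scrap_lid (a joint): hinge of the box's red lid along the box's far upper edge (67 mm behind the box's origin, 68 mm up; axis along its y): 0 closed, grows as the front is lifted, 1.57 upright, stops at 1.75 rad. Slightly stiff: it stays where it is left
- scrap_lid_tab (a point): grip point on the lid's lifting tab, 155 mm from the hinge axis. The tab is flat and black, 30 mm wide (along y), 8 mm thick, and stands out 35 mm from the box's front when shut (71 mm above the bench); it points up when the lid is upright. The point's axes turn with the lid
- board_tray: black open tray, fixed, 130 x 130 mm, 30 mm high, with two finished boards in it, standing at the other end of the lane. Origin: centre of its underside
- good_board: finished carrier board, 92 x 49 x 12 mm, loose, lying in the station's nest between eight low white stops. Origin: centre of its underside; x along the 92 mm
- strip_1: snapped-off test strip, loose: grey plate 49 x 17 x 5 mm with a black pin header 32 x 8 mm on top, 11 mm high in all, 25 g. Origin: centre of the underside; x along the 49 mm, z up. Starts lying flat on the lane of the station, its length roughly across the lane
- strip_2: snapped-off test strip, loose: grey plate 49 x 17 x 5 mm with a black pin header 32 x 8 mm on top, 11 mm high in all, 25 g. Origin: centre of the underside; x along the 49 mm, z up. Starts lying flat on the lane of the station, its length roughly across the lane
- strip_3: snapped-off test strip, loose: grey plate 49 x 17 x 5 mm with a black pin header 32 x 8 mm on top, 11 mm high in all, 25 g. Origin: centre of the underside; x along the 49 mm, z up. Starts lying flat on the lane of the station, its length roughly across the lane

How it is judged:
On the way, in this order (a step that is already met when the one before it is completed fails the run):
1. the lid of the scrap box is lifted open (past 57 degrees) (value of joint scrap_lid above 1 rad), for 0.2 s.
2. all three strips are in the scrap box (x of strip_1 in the frame of scrap_box between -0.065 and 0.065 m and y of strip_1 in the frame of scrap_box between -0.065 and 0.065 m and z of each of strip_1, strip_2, strip_3 in the frame of scrap_box below 0.06 m and x of strip_2 in the frame of scrap_box between -0.065 and 0.065 m and y of strip_2 in the frame of scrap_box between -0.065 and 0.065 m and x of strip_3 in the frame of scrap_box between -0.065 and 0.065 m and y of strip_3 in the frame of scrap_box between -0.065 and 0.065 m), for 0.2 s.
At the end, for the whole second after the job is handed in: All three strips lie at rest inside the red scrap box, its lid is shut (within 0.05 rad) and the finished board is still in its nest (moved less than 8 mm) (all of step 2 and linear speed of each of strip_1, strip_2, strip_3 below 0.02 m/s and value of joint scrap_lid below 0.05 rad and distance of good_board from where it was at the start of the episode below 0.008 m); the robot touches nothing.
It fails at once if a strip falls anywhere but into the scrap box (underside centre below 60 mm outside the box) ((height (world z) of strip_1 below 0.06 m and not (x of strip_1 in the frame of scrap_box between -0.065 and 0.065 m and y of strip_1 in the frame of scrap_box between -0.065 and 0.065 m and z of strip_1 in the frame of scrap_box below 0.06 m)) or (height (world z) of strip_2 below 0.06 m and not (x of strip_2 in the frame of scrap_box between -0.065 and 0.065 m and y of strip_2 in the frame of scrap_box between -0.065 and 0.065 m and z of strip_2 in the frame of scrap_box below 0.06 m)) or (height (world z) of strip_3 below 0.06 m and not (x of strip_3 in the frame of scrap_box between -0.065 and 0.065 m and y of strip_3 in the frame of scrap_box between -0.065 and 0.065 m and z of strip_3 in the frame of scrap_box below 0.06 m))).
It fails at once if the ionising bar is bumped (more than 4 N) (contact force between ion_bar and anything else above 4 N).
It fails at once if the finished board is pushed out of place (8 mm or more) (distance of good_board from where it was at the start of the episode above 0.008 m).
It also fails if it takes over 72 s, if anything falls off the work surface, if the arm or the gripper's body presses on something with over 40 N, if the wrist force passes 120 N, or if a joint passes its speed limit or range.

## Robot

A 6-joint arm with a two-finger parallel gripper is mounted at the origin on a cart in front of the work surface, level with it; the furniture and walls round the work are solid. World frame = base frame: x ahead of the robot, y to its left, z up, the work surface at z = 0. Lengths are in m, angles in rad, forces in N, time in s.
With the tool pointing down it reaches from about 0.375 to 0.825 m from the base axis. Payload 5.5 kg.
Tool frame: the origin (TCP) lies midway between the tips of the shut fingers; the grasp point (between the pads) lies 19 mm behind it; z points along the fingers, y is the line along which they close (so a half turn about z gives the same grasp; the last joint's range is limited). The gripper opens to 85 mm and grips with 20 to 120 N. Pads are 22 mm wide; open, the fingers measure 114 mm over their backs; the gripper's body (76 mm by 85 mm) begins 54 mm behind the grasp point. The pads swing forward as they close: fully open they stand 13 mm farther back than shut.
Start: joints at [1.102, 0.314, -0.047, 1.21, 0, 1.571], TCP at [0.271, 0.535, 0.231] pointing down, gripper open.
Joint ranges: [-2.67, 2.67], [-0.69, 1.73], [-1.03, 1.25], [-2.08, 2.16], [-1.42, 1.45], [-3.14, 3.14]. Speed limits (rad/s): [2.39, 2.39, 3.01, 3.14, 3.14, 3.14].

## Interface

Orientations are given as a rotation vector (axis times angle).
In Python, from station import arm gives the robot as it stands.
- The arm moves only by the tool send_rows, never from a script. Its argument "moves" is a list that holds one entry, the list of rows, each a list of 5 numbers: the opening, from 0 (shut) to 1 (fully open), then the shift along the world's x, y, z in m, then the turn about the world's z in degrees. A call has exactly 5 rows; each row shifts and turns the commanded pose from where the row before left it; what a row does not reach is not made up. A row lasts 1/8 s, in which the tool goes at most 62.5 mm and 10.7 degrees, less where a joint would pass 70% of its speed; a pose out of reach is approached as far as the arm can. A call is refused whole if a number of a shift passes 0.0625 or a number of a turn 10.7, either way. A call with a gripper value outside its range is refused whole. The fingers move at their own pace and stop on an object; "force" is the grip in N (left out, the last holds). Time passes only in rows, so rows that do not move let the fingers close, or fill a call up. It gives the time, the measured TCP pose, the force, the opening and the grip force at its end, in the units of the state.
- arm.read_state(): the state, without advancing time (a new reading comes with each control period).
- arm.camera(name): name is "scene" or "side" or "wrist"; returns (picture, depth): 384x512x3 uint8, red, green, blue; 384x512 float32, m along the optical axis (not along the pixel's ray), 0 where there is no reading.
- arm.calibration(name): a dict with "fx", "fy", "cx", "cy" (pixels), "pose" (4x4, takes a point from camera to world coordinates); the wrist camera has in their place "hand_eye" (4x4, takes a point from camera to tool coordinates, whose origin is the TCP and whose axes are the flange's). Camera axes: x right, y up, looking along -z (the intrinsics and any distortion apply to the point x, -y, -z); pixel columns grow to the right and rows downward; lengths in m; the calibration is good to about 2 mm. A picture is of the moment at which its call begins: read the wrist's pose just before it. calibration takes no time and is no camera call.
- arm.close_job(): hands the job in; it is judged then, once.
The state is a dict: "clock": time; "qpos": joint angles; "dq": joint speeds; "joint_efforts": joint torques, N m; "tcp_pos": TCP position; "eef_rot": TCP orientation; "force": force on the tool from outside, world axes, zero at the start; "wrist_torque": the same for the moment, N m; "width": finger opening in m; "finger_force": force on a finger pad.
Only numpy, scipy, OpenCV 4.12 (cv2) and the standard library are available. Lean on these libraries where they do the work, as an engineer would, in place of code of your own. Each camera call takes 0.05 s, during which the arm holds its last target. There are 200 camera calls.

## Working session

There is one attempt and no reset: what is moved stays moved. The work goes in short steps, Python scripts to look and compute and a tool call to move; the robot and the scene stay as the last step left them, time stands still between calls to the robot, and variables do not carry over. Pictures are saved under pics/ and viewed, at most 10 in all, crops included, and the job is handed in when it is done.

Besides the shell and the picture viewer there is one more tool, called after ">>>" as a command line: name --argument value ..., lists and objects as JSON in quotes. send_rows: Moves the arm, as the interface text tells. Its arguments: {"type":"object","properties":{"moves":{"type":"array","items":{"type":"array","items":{"type":"array","items":{"type":"number"}}}},"force":{"type":"number"}},"required":["moves"]}

```bash
ls; mkdir -p pics; cat > h.py <<'E'
import numpy as np, cv2
from station import arm
def grab(n):
    s=arm.read_state(); im,d=arm.camera(n); c=arm.calibration(n)
    if 'pose' in c: P=np.array(c['pose'])
    else:
        T=np.eye(4); T[:3,:3]=cv2.Rodrigues(np.array(s['eef_rot'],float))[0]; T[:3,3]=s['tcp_pos']; P=T@np.array(c['hand_eye'])
    return im,d,c,P
def cloud(d,c,P):
    v,u=np.mgrid[:d.shape[0],:d.shape[1]]
    p=np.stack([(u-c['cx'])/c['fx']*d,-(v-c['cy'])/c['fy']*d,-d],-1)
    return p@P[:3,:3].T+P[:3,3]
E
python3 - <<'E'
from h import *
print(arm.read_state())
for n in ('scene','side'):
    im,d,c,P=grab(n); cv2.imwrite(f'pics/{n}0.png',im[:,:,::-1]); np.savez(f'{n}0.npz',im=im,d=d,P=P)
    print(n,{k:v for k,v in c.items()},np.round(P,3))
E
```

```text
pics
{'clock': 0.0, 'qpos': array([ 1.10198581e+00,  3.14224043e-01, -4.80951222e-02,  1.21019263e+00,
        3.17687291e-05,  1.57079740e+00]), 'dq': array([-0.00113386,  0.00067802,  0.00134764,  0.00013274,  0.00123981,
       -0.00034973]), 'joint_efforts': array([ 3.88474713e-03, -5.39590180e+01,  3.39747334e+01,  1.92812586e-02,
        3.91765734e-04, -2.45989938e-06]), 'tcp_pos': array([0.27082165, 0.53474683, 0.23042872]), 'eef_rot': array([-7.29582317e-01, -3.05525937e+00,  2.60900509e-03]), 'force': array([-0.41737676, -0.93187541,  0.05014399]), 'wrist_torque': array([-0.01658907,  0.03362447,  0.05338006]), 'finger_force': 0.0, 'width': 0.0849857248620383}
scene {'fx': 413.92931632512716, 'fy': 413.92931632512716, 'cx': 256.918044423442, 'cy': 195.36980049464873, 'pose': array([[ 0.57443512,  0.57473685, -0.58283946, -0.11096761],
       [-0.81841427,  0.41623858, -0.39616098, -0.44949853],
       [ 0.01491195,  0.70457292,  0.7094749 ,  0.98299391],
       [ 0.        ,  0.        ,  0.        ,  1.        ]])} [[ 0.574  0.575 -0.583 -0.111]
 [-0.818  0.416 -0.396 -0.449]
 [ 0.015  0.705  0.709  0.983]
 [ 0.     0.     0.     1.   ]]
side {'fx': 429.96181553026696, 'fy': 429.96181553026696, 'cx': 253.20812563316804, 'cy': 185.88949643019373, 'pose': array([[ 0.92293759,  0.25130709, -0.29160067,  0.28819856],
       [-0.38490142,  0.61443245, -0.68871159, -0.61251318],
       [ 0.00609081,  0.74787533,  0.66381126,  0.75986215],
       [ 0.        ,  0.        ,  0.        ,  1.        ]])} [[ 0.923  0.251 -0.292  0.288]
 [-0.385  0.614 -0.689 -0.613]
 [ 0.006  0.748  0.664  0.76 ]
 [ 0.     0.     0.     1.   ]]
```

View pics/scene0.png

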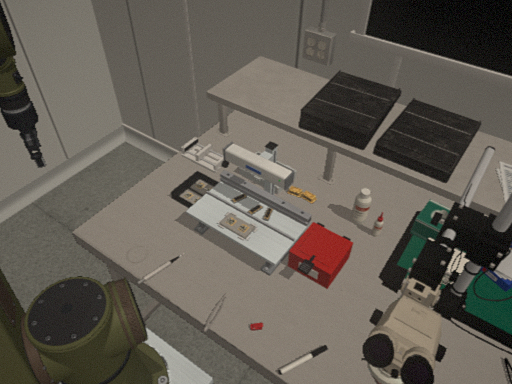

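View pics/side0.png

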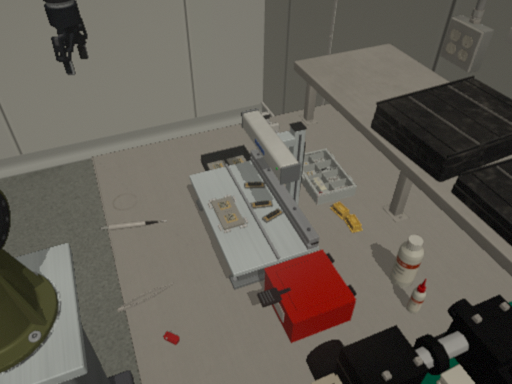

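The scene view shows the red box with its lid shut on the right at about (320,254), with its tab near (308,266). The lane holds strips at (240,198), (254,207) and (267,213), and the board is at (238,225). The side view agrees, with the tab at (272,297) and the bar at (270,140). Next I'll locate everything.

```bash
python3 - <<'E'
from h import *
for n in ('scene','side'):
    z=np.load(f'{n}0.npz'); im,d,P=z['im'],z['d'],z['P']; c=arm.calibration(n)
    X=cloud(d,c,P); hsv=cv2.cvtColor(im,cv2.COLOR_RGB2HSV); x,y,h=X[...,0],X[...,1],X[...,2]
    red=((hsv[...,0]<8)|(hsv[...,0]>172))&(hsv[...,1]>150)&(d>0)&(abs(h-.071)<.008)
    def rect(m,name):
        k,l,s,_=cv2.connectedComponentsWithStats(m.astype(np.uint8))
        i=1+np.argmax(s[1:,4]); p=X[l==i]
        r=cv2.minAreaRect((p[:,:2]*1000).astype(np.float32)); print(n,name,s[i,4],np.round(r[0],1),np.round(r[1],1),round(r[2],1),'z',np.round(np.median(p[:,2]),4))
    rect(red,'lid')
    box=(x>.3)&(x<.8)&(y>-.3)&(y<.5)
    rect(box&(abs(h-.08)<.004),'plate'); rect(box&(abs(h-.266)<.008),'bar'); rect(box&(abs(h-.112)<.004),'fence')
    # strips / board: tops
    roi=(x>.3)&(x<.9)&(y>-.2)&(y<.5)&(h>.0835)&(h<.098)&(d>0)
    k,l,s,_=cv2.connectedComponentsWithStats(roi.astype(np.uint8))
    for i in range(1,k):
        if s[i,4]>25:
            p=X[l==i]; r=cv2.minAreaRect((p[:,:2]*1000).astype(np.float32)); print('  top',s[i,:4],s[i,4],np.round(r[0],1),np.round(r[1],1),round(r[2],1),np.round(np.percentile(p[:,2],[50,95]),4))
E
```

```text
scene lid 1779 [ 579.6 -199.1] [129.7 139.7] 89.4 z 0.0736
scene plate 3846 [543.8  29.4] [320.9 189.1] 89.1 z 0.0797
scene bar 841 [590.6  29.4] [211.9  46.7] 89.0 z 0.265
scene fence 657 [634.9  28.2] [319.   51.3] 89.4 z 0.1114
  top [220 178  91  48] 462 [592.7  26.6] [ 68.  319.5] 1.9 [0.0897 0.0942]
  top [206 191  90  50] 298 [570.7  27. ] [316.1  59.1] 89.8 [0.0869 0.091 ]
  top [217 212  40  28] 425 [494.2  29.4] [107.4  64.8] 89.3 [0.0859 0.0893]
side lid 3947 [ 581.4 -199.6] [130.8 136. ] 89.5 z 0.0745
side plate 6164 [547.7  29.4] [324.2 188.2] 89.5 z 0.0805
side bar 1335 [593.9  28.4] [210.5  44.6] 89.1 z 0.2659
side fence 1015 [627.3  28.5] [322.1  25.4] 89.4 z 0.1123
  top [245 156  74  94] 628 [594.9  27.2] [ 69.5 322.1] 2.9 [0.0898 0.094 ]
  top [225 163  55  96] 462 [574.9  30.4] [320.5  56.1] 89.3 [0.0878 0.0917]
  top [396 181   8  12] 40 [898.5 -50.7] [26.7  2.9] 89.2 [0.0906 0.0973]
  top [291 191   9   7] 32 [658.9  15.6] [21.9  4. ] 6.1 [0.0921 0.0974]
  top [208 194  40  39] 762 [498.6  29.4] [107.5  63.6] 88.9 [0.0861 0.0898]
```

>>> send_rows --moves '[[[1,0.03,0.05,0.0,0],[1,0.03,0.06,0.0,0],[1,0.03,0.06,0.0,0],[1,0.03,0.06,0,0],[1,0.03,0.06,0,0]]]'

```text
clock: 0.72
tcp_pos: [0.3954, 0.774, 0.2303]
eef_rot: [0.729, 3.054, 0.014]
force: [1.1, 2.0, 0.3]
width: 0.0852
finger_force: 0.0
```

```bash
python3 - <<'E'
from h import *
s=arm.read_state(); print(s['clock'],s['qpos'].round(3),s['tcp_pos'].round(3)); print(cv2.Rodrigues(s['eef_rot'])[0].round(3))
E
```

```text
0.725 [1.098 0.986 1.094 1.669 0.    1.567] [0.395 0.774 0.23 ]
[[-0.892  0.452  0.004]
 [ 0.452  0.892  0.008]
 [-0.     0.009 -1.   ]]
```

>>> send_rows --moves '[[[1,0.02,0.04,0.0,0],[1,0.02,0.04,0.0,0],[1,0.02,0.04,0.0,0],[1,0.02,0.04,0,0],[1,0,0,0,0]]]'

```text
clock: 1.35
tcp_pos: [0.4324, 0.8495, 0.1875]
eef_rot: [0.721, 3.021, 0.191]
force: [-1.2, 0.0, -0.9]
width: 0.0855
finger_force: 0.0
```

```bash
cat > st.py <<'E'
from h import *
s=arm.read_state(); print(s['clock'],s['qpos'].round(3),s['tcp_pos'].round(3),s['force'].round(1),round(s['width'],4)); print(cv2.Rodrigues(s['eef_rot'])[0].round(3))
E
python3 st.py
```

```text
1.35 [ 1.1    1.114  1.247  1.578 -0.     1.569] [0.432 0.849 0.187] [-1.2  0.  -0.9] 0.0855
[[-0.892  0.448  0.057]
 [ 0.452  0.885  0.112]
 [-0.     0.126 -0.992]]
```

>>> send_rows --moves '[[[1,-0.02,-0.04,0.0,0],[1,-0.02,-0.04,0.0,0],[1,-0.01,-0.02,0.0,0],[1,0,0,0,0],[1,0,0,0,0]]]'

```text
clock: 1.98
tcp_pos: [0.3973, 0.7791, 0.1946]
eef_rot: [0.721, 3.019, 0.2]
force: [0.5, 1.0, -0.4]
width: 0.0857
finger_force: 0.0
```

```bash
python3 st.py
```

```text
1.975 [1.099 0.779 0.607 1.267 0.    1.568] [0.397 0.779 0.195] [ 0.5  1.  -0.4] 0.0857
[[-0.892  0.448  0.06 ]
 [ 0.452  0.884  0.117]
 [-0.     0.132 -0.991]]
```

>>> send_rows --moves '[[[1,0,0,0.0,-10.6],[1,0,0,0,-10.6],[1,0,0,0.0,-10.6],[1,0,0,0,-10.6],[1,0,0,0,-10.6]]]'

```text
clock: 2.6
tcp_pos: [0.3973, 0.7796, 0.1932]
eef_rot: [1.967, 2.336, 0.154]
force: [0.2, -0.4, 0.8]
width: 0.0854
finger_force: 0.0
```

```bash
python3 st.py
```

```text
2.6 [ 1.14   0.855  0.747  1.388 -0.108  2.536] [0.397 0.78  0.193] [ 0.2 -0.4  0.8] 0.0854
[[-0.17   0.977  0.129]
 [ 0.985  0.169  0.023]
 [ 0.     0.131 -0.991]]
```

>>> send_rows --moves '[[[1,0,0,0.0,10.6],[1,0,0,0,10.6],[1,0,0,0.0,10.6],[1,0,0,0,10.6],[1,0,0,0,10.6]]]'

```text
clock: 3.22
tcp_pos: [0.3975, 0.7796, 0.1933]
eef_rot: [0.712, 3.022, 0.199]
force: [-0.2, 0.8, -0.9]
width: 0.0854
finger_force: 0.0
```

>>> send_rows --moves '[[[1,0,0,0.0,10.6],[1,0,0,0,10.6],[1,0,0,0.0,10.6],[1,0,0,0,10.6],[1,0,0,0,10.6]]]'

```text
clock: 3.85
tcp_pos: [0.3976, 0.7794, 0.1932]
eef_rot: [0.712, -3.024, -0.199]
force: [0.2, -0.2, 0.0]
width: 0.0856
finger_force: 0.0
```

>>> send_rows --moves '[[[1,0,0,0.0,10.6],[1,0,0,0,10.6],[1,0,0,0.0,10.6],[1,0,0,0,10.6],[1,0,0,0,10.6]]]'

```text
clock: 4.47
tcp_pos: [0.3969, 0.778, 0.1923]
eef_rot: [1.952, -2.348, -0.154]
force: [37.8, 74.6, 21.9]
width: 0.0854
finger_force: 0.0
```

>>> send_rows --moves '[[[1,0,0,0.0,10.6],[1,0,0,0,10.6],[1,0,0,0.0,10.6],[1,0,0,0,10.6],[1,0,0,0,10.6]]]'

```text
clock: 5.1
tcp_pos: [0.3853, 0.7578, 0.1813]
eef_rot: [2.784, -1.228, -0.096]
force: [-0.2, 0.0, -0.6]
width: 0.0853
finger_force: 0.0
```

>>> send_rows --moves '[[[1,0,0,0.0,10.6],[1,0,0,0,10.4],[1,0.02,0.04,0.0,0],[1,0.02,0.04,0,0],[1,0.01,0.02,0,0]]]'

```text
clock: 5.72
tcp_pos: [0.4035, 0.7971, 0.1539]
eef_rot: [3.033, -0.728, -0.04]
force: [1.1, 1.2, -0.8]
width: 0.0855
finger_force: 0.0
```

```bash
python3 st.py
```

```text
5.725 [ 1.095  1.148  1.25   1.7    0.02  -1.576] [0.403 0.797 0.154] [ 1.1  1.2 -0.8] 0.0855
[[ 0.891 -0.453 -0.03 ]
 [-0.454 -0.891 -0.016]
 [-0.02   0.028 -0.999]]
```

>>> send_rows --moves '[[[1,-0.015,-0.03,0.03,-10],[1,-0.01,-0.02,0.02,-10],[1,0,0,0.0,-10],[1,0,0,0,-10],[1,0,0,0,-10]]]'

```text
clock: 6.35
tcp_pos: [0.3816, 0.7528, 0.2045]
eef_rot: [2.469, -1.932, -0.05]
force: [0.1, -1.2, -0.4]
width: 0.0853
finger_force: 0.0
```

>>> send_rows --moves '[[[1,0,0,0,-10],[1,0,0,0,-10],[1,0.0,0.0,0.0,-10],[1,0.01,0.02,0,-10],[1,0.012,0.024,0,0]]]'

```text
clock: 6.98
tcp_pos: [0.4026, 0.7952, 0.2054]
eef_rot: [-1.666, 2.657, 0.052]
force: [1.1, 2.4, 0.7]
width: 0.0856
finger_force: 0.0
```

>>> send_rows --moves '[[[1,0.012,0.024,0,0],[1,0.012,0.024,0,0],[1,0.012,0.024,0.0,0],[1,0.012,0.024,0,0],[1,0.012,0.024,0,0]]]'

```text
clock: 7.6
tcp_pos: [0.4295, 0.8516, 0.1754]
eef_rot: [-1.621, 2.585, 0.126]
force: [-0.1, 0.0, -0.8]
width: 0.0851
finger_force: 0.0
```

```bash
python3 st.py
```

```text
7.6 [ 1.095  1.128  1.25   1.575  0.026 -0.024] [0.429 0.852 0.175] [-0.1  0.  -0.8] 0.0851
[[-0.434 -0.901  0.03 ]
 [-0.893  0.434  0.116]
 [-0.118  0.023 -0.993]]
```

>>> send_rows --moves '[[[1,0.02,0.04,0.03,0],[1,0.02,0.04,0.03,0],[1,0.02,0.04,0.03,0],[1,0.02,0.04,0.03,0],[1,0.02,0.04,0.03,0]]]'

```text
clock: 8.22
tcp_pos: [0.4583, 0.9145, 0.2571]
eef_rot: [-1.517, 2.426, 0.276]
force: [0.5, -0.1, 0.3]
width: 0.0851
finger_force: 0.0
```

```bash
python3 st.py
```

```text
8.225 [ 1.098  1.06   1.25   1.432  0.026 -0.015] [0.458 0.914 0.257] [ 0.5 -0.1  0.3] 0.0851
[[-0.417 -0.9    0.124]
 [-0.85   0.435  0.299]
 [-0.323  0.02  -0.946]]
```

>>> send_rows --moves '[[[1,0.02,0.04,0.03,0],[1,0.02,0.04,0.03,0],[1,0.02,0.04,0.03,0],[1,0.0,0.0,0.0,0],[1,0,0,0,0]]]'

```text
clock: 8.85
tcp_pos: [0.4762, 0.9526, 0.2994]
eef_rot: [-1.455, 2.331, 0.356]
force: [-0.1, -0.1, 0.4]
width: 0.0854
finger_force: 0.0
```

```bash
python3 st.py
```

```text
8.85 [ 1.099  1.035  1.248  1.334  0.025 -0.011] [0.476 0.953 0.299] [-0.1 -0.1  0.4] 0.0854
[[-0.399 -0.9    0.175]
 [-0.807  0.436  0.399]
 [-0.435  0.018 -0.9  ]]
```

>>> send_rows --moves '[[[1,0.02,0.04,0.03,0],[1,0.02,0.04,0.03,0],[1,-0.02,-0.05,0.0,-6],[1,-0.02,-0.055,0.0,-6],[1,-0.01,-0.06,0,-6]]]'

```text
clock: 9.48
tcp_pos: [0.4564, 0.8599, 0.3348]
eef_rot: [-1.117, 2.394, 0.333]
force: [0.3, 0.6, 1.0]
width: 0.0854
finger_force: 0.0
```

```bash
python3 st.py
```

```text
9.475 [ 1.119  0.595  0.465  0.911 -0.107  0.217] [0.456 0.86  0.335] [0.3 0.6 1. ] 0.0854
[[-0.555 -0.77   0.316]
 [-0.655  0.638  0.406]
 [-0.513  0.019 -0.858]]
```

>>> send_rows --moves '[[[1,0.005,-0.06,0,-3],[1,0.005,-0.06,0,-3],[1,0.005,-0.06,0,-3],[1,0.005,-0.06,0.0,-3],[1,0.005,-0.06,0,-3]]]'

```text
clock: 10.1
tcp_pos: [0.4824, 0.5585, 0.3357]
eef_rot: [-0.79, 2.501, 0.243]
force: [0.7, 0.4, 0.6]
width: 0.0855
finger_force: 0.0
```

>>> send_rows --moves '[[[1,0.005,-0.06,0,-3],[1,0.005,-0.06,0,-3],[1,0.005,-0.06,0,-3],[1,0.005,-0.06,0.0,-3],[1,0.005,-0.06,0,-3]]]'

```text
clock: 10.72
tcp_pos: [0.5075, 0.2584, 0.3357]
eef_rot: [-0.456, 2.569, 0.151]
force: [1.4, 0.1, 0.6]
width: 0.0853
finger_force: 0.0
```

>>> send_rows --moves '[[[1,0.0,-0.06,0,-3],[1,0.0,-0.06,0,-3],[1,0.0,-0.06,0,-3],[1,0.0,-0.06,0.0,-3],[1,0.0,-0.06,0,-3]]]'

```text
clock: 11.35
tcp_pos: [0.5075, -0.0422, 0.336]
eef_rot: [-0.116, 2.599, 0.055]
force: [0.7, 0.7, 0.1]
width: 0.0855
finger_force: 0.0
```

```bash
python3 st.py
```

```text
11.35 [-0.183 -0.326 -0.592  0.785  0.155 -0.232] [ 0.507 -0.042  0.336] [0.7 0.7 0.1] 0.0855
[[-0.854 -0.094  0.511]
 [-0.072  0.995  0.062]
 [-0.514  0.016 -0.857]]
```

>>> send_rows --moves '[[[0.8,0.0,-0.05,-0.04,-3],[0.8,0.0,-0.05,-0.04,-3],[0.7,-0.012,-0.057,-0.05,0],[0.6,0.0,0,-0.06,0.0],[0.6,0.0,0,0,0]]]'

```text
clock: 11.98
tcp_pos: [0.4936, -0.1832, 0.1507]
eef_rot: [0.022, 2.613, 0.023]
force: [0.1, 1.6, 0.9]
width: 0.0512
finger_force: 0.0
```

```bash
python3 st.py; python3 - <<'E'
from h import *
for n in ('wrist','side'):
    im,d,c,P=grab(n); np.savez(f'{n}1.npz',im=im,d=d,P=P)
    X=cloud(d,c,P); hsv=cv2.cvtColor(im,cv2.COLOR_RGB2HSV)
    if n=='side': im=cv2.resize(im[130:330,180:400],None,fx=2.2,fy=2.2)
    cv2.imwrite(f'pics/{n}1.png',im[:,:,::-1])
    m=(hsv[...,2]<70)&(d>0)&(abs(X[...,2]-.074)<.008)&(X[...,0]>.45)&(X[...,0]<.52)&(abs(X[...,1]+.2)<.05)
    p=X[m]; print(n,len(p), p.min(0).round(3) if len(p) else '',p.max(0).round(3) if len(p) else '',np.median(p,0).round(4) if len(p) else '')
E
```

```text
11.975 [-0.521 -0.107 -0.863  0.352  0.265 -0.441] [ 0.494 -0.183  0.151] [0.1 1.6 0.9] 0.0512
[[-0.863  0.011  0.505]
 [ 0.02   1.     0.013]
 [-0.504  0.021 -0.863]]
wrist 1677 [ 0.476 -0.212  0.067] [ 0.52  -0.182  0.077] [ 0.4924 -0.1966  0.0748]
side 251 [ 0.478 -0.213  0.068] [ 0.52  -0.183  0.081] [ 0.498  -0.2007  0.0752]
```

View pics/wrist1.png

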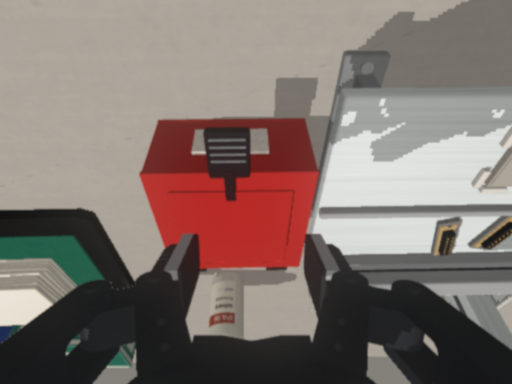

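The wrist view shows the black tab centred at about (228,150), in front of the red lid. I'll descend and grip it.

>>> send_rows --moves '[[[0.6,0.0,-0.014,-0.03,0],[0.6,0.0,0,-0.04,0],[0.6,0,0,-0.024,0],[0.0,0.0,0,0,0.0],[0.0,0.0,0,0,0]]]' --force 25

```text
clock: 12.7
tcp_pos: [0.4989, -0.1977, 0.0636]
eef_rot: [0.015, 2.603, 0.02]
force: [1.2, 4.9, -1.6]
width: 0.0295
finger_force: 26.5
```

>>> send_rows --moves '[[[0.0,0.0,0,0,0],[0.0,0.0,0,0.01,0],[0,0.0,0,0.015,0],[0.0,0.001,0,0.015,0.0],[0.0,0.002,0,0.015,0]]]'

```text
clock: 13.32
tcp_pos: [0.5045, -0.1979, 0.1209]
eef_rot: [0.013, 2.597, 0.02]
force: [16.0, 5.6, -9.1]
width: 0.0294
finger_force: 25.9
```

```bash
python3 st.py
```

```text
13.325 [-0.545 -0.034 -0.888  0.244  0.283 -0.466] [ 0.504 -0.198  0.121] [16.   5.6 -9.1] 0.0294
[[-0.855  0.005  0.518]
 [ 0.013  1.     0.012]
 [-0.518  0.017 -0.855]]
```

>>> send_rows --moves '[[[0.0,0.014,0,0.017,0],[0.0,0.008,0,0.0135,0],[0,0.0115,0,0.0145,0],[0.0,0.0145,0,0.0145,0.0],[0.0,0.0185,0,0.014,0]]]'

```text
clock: 13.95
tcp_pos: [0.567, -0.1985, 0.1921]
eef_rot: [0.018, 2.605, 0.017]
force: [1.6, 0.8, -5.2]
width: 0.0295
finger_force: 27.7
```

```bash
python3 st.py
```

```text
13.95 [-0.468 -0.02  -0.682  0.425  0.241 -0.395] [ 0.567 -0.198  0.192] [ 1.6  0.8 -5.2] 0.0295
[[-0.859  0.01   0.511]
 [ 0.016  1.     0.009]
 [-0.511  0.016 -0.859]]
```

>>> send_rows --moves '[[[0.0,0.0145,0,0.008,0],[0.0,0.014,0,0.0065,0],[0,0.0145,0,0.0045,0],[0.0,0.015,0,0.0035,0.0],[0.0,0.006,0,0.001,0]]]'

```text
clock: 14.58
tcp_pos: [0.6334, -0.1992, 0.2168]
eef_rot: [0.017, 2.6, 0.016]
force: [-3.6, 0.4, 9.1]
width: 0.0296
finger_force: 25.3
```

>>> send_rows --moves '[[[0.6,0.0,0,0.0,0],[0.6,0,0,0,0],[0.6,-0.02,0,0.03,0],[0.6,-0.03,0,0.03,0.0],[0.6,-0.04,0.05,0.02,0]]]'

```text
clock: 15.2
tcp_pos: [0.5434, -0.1535, 0.2936]
eef_rot: [0.023, 2.604, 0.016]
force: [-0.2, 1.2, 0.9]
width: 0.0508
finger_force: 0.0
```

>>> send_rows --moves '[[[0.4,-0.04,0.06,0.0,0],[0.4,-0.04,0.06,0,0],[0.4,-0.01,0.04,0.0,0],[0.4,0,0,0.0,0.0],[0.4,0,0,0,0]]]'

```text
clock: 15.82
tcp_pos: [0.4641, -0.0079, 0.2919]
eef_rot: [0.018, 2.605, 0.019]
force: [-0.2, -1.5, 0.3]
width: 0.034
finger_force: 0.0
```

```bash
python3 st.py; python3 - <<'E'
from h import *
for n in ('wrist','side'):
    im,d,c,P=grab(n); np.savez(f'{n}2.npz',im=im,d=d,P=P)
    cv2.imwrite(f'pics/{n}2.png',im[:,:,::-1])
E
```

```text
15.825 [-0.038 -0.424 -0.748  0.712  0.029 -0.016] [ 0.464 -0.008  0.292] [-0.2 -1.5  0.3] 0.034
[[-0.86   0.009  0.511]
 [ 0.016  1.     0.01 ]
 [-0.511  0.017 -0.86 ]]
```

View pics/wrist2.png

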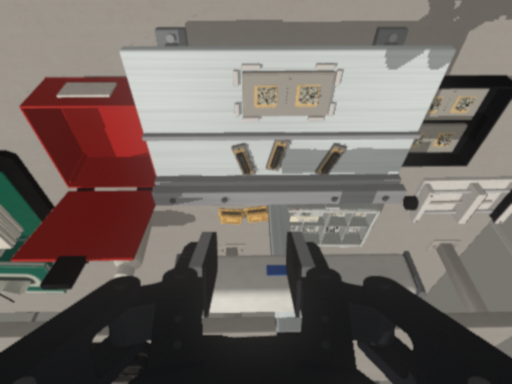

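View pics/side2.png

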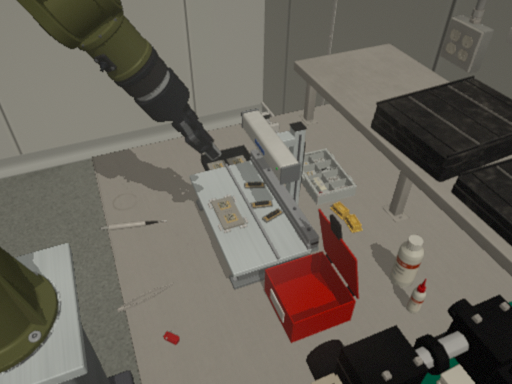

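The lid is open. The wrist view shows the three strip headers at about (244,158), (278,154) and (331,158). Next I'll measure the strip poses.

```bash
cat > strips.py <<'E'
from h import *
def find(im,d,c,P,tag=''):
    # rays onto header-top plane z=.089
    v,u=np.mgrid[:384,:512]
    r=np.stack([(u-c['cx'])/c['fx'],-(v-c['cy'])/c['fy'],-np.ones(u.shape)],-1)@P[:3,:3].T
    t=(.090-P[2,3])/r[...,2]; X=P[:3,3]+r*t[...,None]
    hsv=cv2.cvtColor(im,cv2.COLOR_RGB2HSV)
    lane=(X[...,0]>.552)&(X[...,0]<.612)&(X[...,1]>-.13)&(X[...,1]<.185)
    m=lane&((hsv[...,2]<90)|(hsv[...,1]>70))
    m=cv2.morphologyEx(m.astype(np.uint8),cv2.MORPH_CLOSE,np.ones((3,3)))
    k,l,s,_=cv2.connectedComponentsWithStats(m)
    for i in range(1,k):
        if s[i,4]<40: continue
        p=(X[l==i][:,:2]*1000).astype(np.float32); (cx,cy),(w,h),a=cv2.minAreaRect(p)
        if w<h: w,h,a=h,w,a-90
        print(tag,'strip',s[i,:4],'c',round(cx,1),round(cy,1),'size',round(w,1),round(h,1),'long axis deg from x',round((a+90)%180-90,1))
E
python3 - <<'E'
from strips import *
for n in ('wrist2','side2'):
    z=np.load(n+'.npz'); find(z['im'],z['d'],arm.calibration(n[:-1]),z['P'],n)
E
```

```text
wrist2 strip [268 141  18  28] c 573.3 25.2 size 41.8 13.2 long axis deg from x -12.5
wrist2 strip [143 144  21  36] c 581.1 -123.9 size 56.4 11.8 long axis deg from x 0.2
wrist2 strip [283 147 115  32] c 587.1 109.0 size 147.1 49.7 long axis deg from x 90.0
wrist2 strip [234 148  19  26] c 581.6 -15.2 size 41.4 11.5 long axis deg from x 16.2
side2 strip [246 182  19   6] c 588.4 85.4 size 42.7 17.8 long axis deg from x -22.2
side2 strip [252 201  20   6] c 576.8 21.8 size 42.1 14.5 long axis deg from x -13.3
side2 strip [264 210  21  11] c 587.3 -20.5 size 47.1 14.9 long axis deg from x 11.8
```

>>> send_rows --moves '[[[0.32,0.0,-0.008,-0.05,5],[0.32,0.02,0,-0.05,5],[0.32,0.03,0,-0.04,5],[0.32,0,0,0.0,0.0],[0.32,0,0,0,0]]]'

```text
clock: 16.55
tcp_pos: [0.5139, -0.0168, 0.1515]
eef_rot: [-0.319, 2.592, 0.112]
force: [-0.9, -0.5, 0.6]
width: 0.0271
finger_force: 0.0
```

```bash
python3 st.py; python3 - <<'E'
from strips import *
im,d,c,P=grab('wrist'); np.savez('wrist3.npz',im=im,d=d,P=P); cv2.imwrite('pics/wrist3.png',im[:,:,::-1]); find(im,d,c,P)
E
```

```text
16.55 [-0.178 -0.151 -0.903  0.331  0.227 -0.366] [ 0.514 -0.017  0.151] [-0.9 -0.5  0.6] 0.0271
[[-0.836 -0.247  0.49 ]
 [-0.204  0.969  0.141]
 [-0.509  0.018 -0.861]]
 strip [ 66 179 357  96] c 582.0 25.6 size 311.2 60.0 long axis deg from x 90.0
 strip [218 204  22   4] c 554.0 -21.9 size 15.2 3.3 long axis deg from x -76.9
 strip [442 239  28  16] c 562.9 179.0 size 21.6 11.9 long axis deg from x -0.6
```

View pics/wrist3.png

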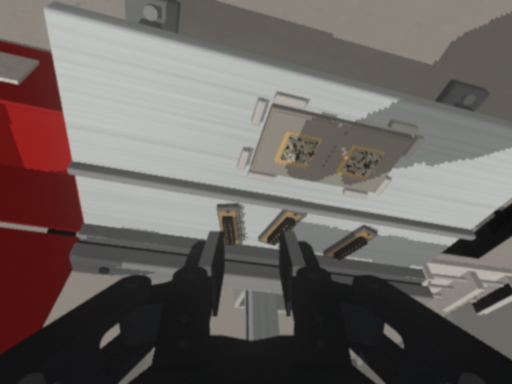

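The wrist view shows the strips at about (230,225), (282,227) and (350,243), with tan header edges. I'll segment on the tan colour.

```bash
sed -i "s/m=lane&.*/m=lane\&(hsv[...,0]>8)\&(hsv[...,0]<32)\&(hsv[...,1]>70)\&(hsv[...,2]>40)/; s/np.ones((3,3))/np.ones((9,9))/; s/<40: continue/<60: continue/" strips.py
python3 - <<'E'
from strips import *
for n in ('wrist2','wrist3','side2','side1','scene0'):
    z=np.load(n+'.npz'); find(z['im'],z['d'],arm.calibration(n[:-1]),z['P'],n)
E
```

```text
wrist2 strip [268 141  18  28] c 573.0 24.1 size 41.1 12.2 long axis deg from x -16.4
wrist2 strip [318 147  25  26] c 583.4 89.9 size 41.6 12.5 long axis deg from x -22.3
wrist2 strip [234 148  19  25] c 581.5 -15.2 size 41.3 11.5 long axis deg from x 16.2
wrist3 strip [219 211  19  33] c 580.2 -16.6 size 41.7 12.1 long axis deg from x 16.0
wrist3 strip [262 213  39  31] c 571.6 23.2 size 41.7 13.3 long axis deg from x -13.3
wrist3 strip [327 231  46  28] c 582.2 89.2 size 42.1 16.2 long axis deg from x -19.0
side2 strip [264 211  18  10] c 584.1 -19.7 size 41.8 15.7 long axis deg from x 16.6
side1 strip [252 201  20   6] c 576.1 19.0 size 42.0 13.5 long axis deg from x -12.7
side1 strip [264 211  18  10] c 584.1 -19.7 size 41.8 15.7 long axis deg from x 16.6
scene0 strip [249 206  24  13] c 574.4 4.1 size 61.2 41.8 long axis deg from x -74.8
```

>>> send_rows --moves '[[[0.32,0.026,0,-0.018,1.5],[0.32,0.026,0,-0.018,0],[0.32,0.009,0,-0.0145,0],[0.32,0.008,0,-0.0135,0.0],[0.32,0,0,0,0]]]' --force 30

```text
clock: 17.23
tcp_pos: [0.5836, -0.0157, 0.0891]
eef_rot: [-0.356, 2.585, 0.121]
force: [0.3, 0.5, 0.2]
width: 0.0273
finger_force: 0.0
```

```bash
python3 st.py; python3 - <<'E'
from strips import *
im,d,c,P=grab('wrist'); 
find(im,d,c,P,'w'); cv2.imwrite('pics/wrist4.png',cv2.resize(im[150:384,100:420],None,fx=2,fy=2)[:,:,::-1])
E
```

```text
17.225 [-0.157  0.086 -0.858  0.137  0.231 -0.373] [ 0.584 -0.016  0.089] [0.3 0.5 0.2] 0.0273
[[-0.828 -0.275  0.488]
 [-0.228  0.961  0.154]
 [-0.512  0.017 -0.859]]
w strip [235 219  27  51] c 580.6 -17.1 size 43.7 11.9 long axis deg from x 16.3
w strip [312 224  55  43] c 569.2 23.3 size 36.3 16.2 long axis deg from x -13.0
w strip [390 253  75  39] c 581.9 88.2 size 41.0 21.9 long axis deg from x -18.1
```

View pics/wrist4.png

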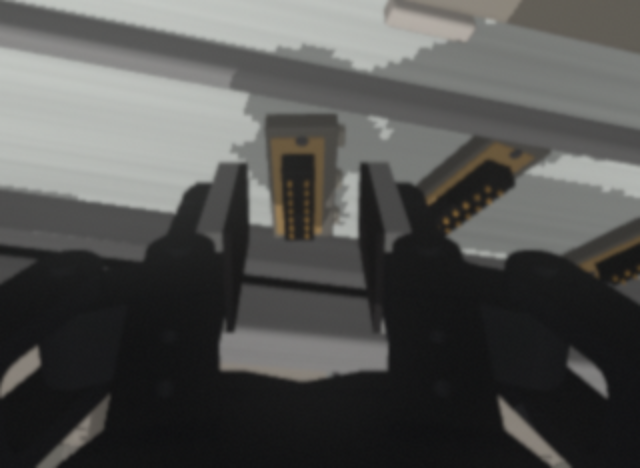

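The fingers straddle the strip almost exactly: pads at columns 240 and 365, strip at 300. I'll lower slightly and close.

>>> send_rows --moves '[[[0.32,0.001,-0.001,-0.004,0],[0.0,0,0,0,0],[0.0,0,0,0,0],[0.0,0,0,0,0],[0.0,0,0,0,0]]]'

```text
clock: 17.9
tcp_pos: [0.5846, -0.0168, 0.0847]
eef_rot: [-0.356, 2.585, 0.121]
force: [-2.5, -1.2, 6.0]
width: 0.0152
finger_force: 29.5
```

```bash
python3 st.py
```

```text
17.9 [-0.159  0.096 -0.86   0.126  0.232 -0.375] [ 0.585 -0.017  0.085] [-2.5 -1.2  6. ] 0.0152
[[-0.828 -0.275  0.488]
 [-0.228  0.961  0.155]
 [-0.512  0.017 -0.859]]
```

>>> send_rows --moves '[[[0.0,-0.006,0,0.01,0],[0.0,-0.006,0,0.01,0],[0.0,0,-0.03,0,0],[0.0,0,-0.05,0,0],[0.0,0,-0.05,0,-5]]]'

```text
clock: 18.52
tcp_pos: [0.5721, -0.1485, 0.1048]
eef_rot: [-0.24, 2.597, 0.089]
force: [0.5, 0.5, -0.8]
width: 0.0151
finger_force: 29.3
```

```bash
python3 st.py; python3 - <<'E'
from strips import *
im,d,c,P=grab('wrist'); find(im,d,c,P,'w')
cv2.imwrite('pics/wrist5.png',cv2.resize(im[150:384,100:420],None,fx=2,fy=2)[:,:,::-1])
E
```

```text
18.525 [-0.427  0.1   -0.785  0.241  0.312 -0.54 ] [ 0.572 -0.149  0.105] [ 0.5  0.5 -0.8] 0.0151
[[-0.846 -0.188  0.499]
 [-0.153  0.982  0.11 ]
 [-0.511  0.017 -0.859]]
w strip [480 249  32  22] c 581.8 18.3 size 22.2 21.8 long axis deg from x 78.5
```

View pics/wrist5.png

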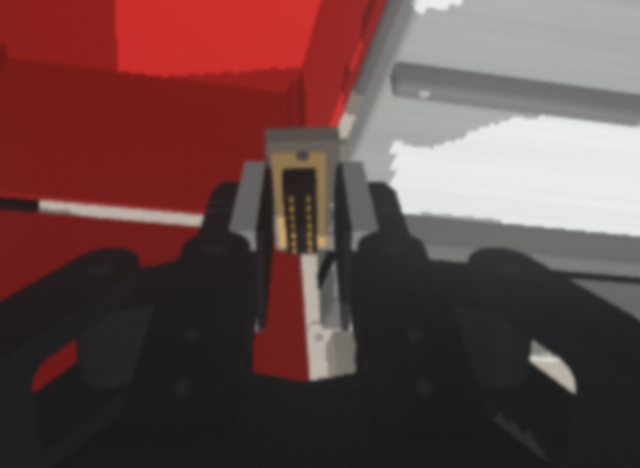

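The strip is held firmly between the pads at about (300,190). I'll drop it in the box and return for the next one.

>>> send_rows --moves '[[[0.0,0,-0.028,0,0],[0.0,0,-0.028,-0.02,0],[0.0,0,0,-0.025,0],[0.32,0,0,0,0],[0.32,0,0,0,0]]]'

```text
clock: 19.2
tcp_pos: [0.5723, -0.2025, 0.0598]
eef_rot: [-0.244, 2.597, 0.091]
force: [-0.1, 0.4, 1.0]
width: 0.0273
finger_force: 0.0
```

>>> send_rows --moves '[[[0.32,0,0,0,0],[0.32,0,0,0.025,-5],[0.32,-0.004,0,0.02,-5],[0.32,-0.004,0.05,0,-5],[0.32,0,0.05,0,-5]]]'

```text
clock: 19.82
tcp_pos: [0.5644, -0.1022, 0.1056]
eef_rot: [0.217, 2.594, -0.035]
force: [1.0, 0.8, -0.7]
width: 0.027
finger_force: 0.0
```

>>> send_rows --moves '[[[0.32,0,0.05,0,-4.4],[0.32,0,0.05,0,0],[0.32,0,0.028,0,0],[0.32,0,0,0,0],[0.32,0,0,0,0]]]'

```text
clock: 20.45
tcp_pos: [0.5642, 0.0252, 0.1044]
eef_rot: [0.311, 2.588, -0.061]
force: [0.1, -0.6, 0.1]
width: 0.0275
finger_force: 0.0
```

```bash
python3 st.py; python3 - <<'E'
from strips import *
im,d,c,P=grab('wrist'); find(im,d,c,P,'w'); np.savez('wrist6.npz',im=im,d=d,P=P)
cv2.imwrite('pics/wrist6.png',cv2.resize(im[150:384,100:420],None,fx=2,fy=2)[:,:,::-1])
E
```

```text
20.45 [ 0.149  0.013 -0.894  0.155 -0.178  0.341] [0.564 0.025 0.104] [ 0.1 -0.6  0.1] 0.0275
[[-0.834  0.232  0.501]
 [ 0.208  0.973 -0.104]
 [-0.511  0.017 -0.859]]
w strip [352 199  52  50] c 581.4 91.3 size 42.1 14.3 long axis deg from x -20.2
w strip [245 209  23  46] c 571.7 26.4 size 41.5 11.9 long axis deg from x -13.2
```

>>> send_rows --moves '[[[0.32,0.006,0,-0.01,0],[0.32,0.006,0,-0.0095,0],[0.32,0,0,0,0],[0.0,0,0,0,0],[0.0,0,0,0,0]]]'

```text
clock: 21.12
tcp_pos: [0.5768, 0.0245, 0.0844]
eef_rot: [0.313, 2.587, -0.063]
force: [0.2, -2.7, 1.9]
width: 0.0154
finger_force: 29.7
```

>>> send_rows --moves '[[[0.0,0,0,0,0],[0.0,-0.006,0,0.01,0],[0.0,-0.006,0,0.013,0],[0.0,0,-0.03,0,5],[0.0,0,-0.04,0,5]]]'

```text
clock: 21.75
tcp_pos: [0.5633, -0.0434, 0.1068]
eef_rot: [0.076, 2.605, 0.005]
force: [1.2, -0.9, -0.6]
width: 0.0151
finger_force: 29.7
```

```bash
python3 st.py; python3 - <<'E'
from strips import *
im,d,c,P=grab('wrist'); find(im,d,c,P,'w')
E
```

```text
21.75 [-0.1   -0.007 -0.91   0.134  0.04  -0.031] [ 0.563 -0.043  0.107] [ 1.2 -0.9 -0.6] 0.0151
[[-0.859  0.053  0.51 ]
 [ 0.055  0.998 -0.011]
 [-0.51   0.019 -0.86 ]]
w strip [446 206  66  46] c 581.9 89.4 size 42.0 19.5 long axis deg from x -19.9
w strip [236 225  27  45] c 588.9 -45.0 size 46.9 15.5 long axis deg from x -2.8
```

>>> send_rows --moves '[[[0.0,0.004,-0.05,0,0],[0.0,0.004,-0.055,0,0],[0.0,0,-0.055,-0.01,0],[0.0,0,0,-0.035,0],[0.32,0,0,0,0]]]'

```text
clock: 22.42
tcp_pos: [0.5685, -0.2033, 0.0582]
eef_rot: [0.087, 2.611, 0.006]
force: [0.5, 0.7, 1.0]
width: 0.027
finger_force: 0.0
```

>>> send_rows --moves '[[[0.32,0,0,0,0],[0.32,0,0,0,0],[0.32,0,0,0.023,-4],[0.32,0,0,0.022,-4],[0.32,0,0.05,0,-4]]]'

```text
clock: 23.05
tcp_pos: [0.5756, -0.1568, 0.1123]
eef_rot: [0.363, 2.574, -0.077]
force: [1.0, 1.4, 0.5]
width: 0.0272
finger_force: 0.0
```

>>> send_rows --moves '[[[0.32,0,0.05,0,-5],[0.32,0,0.05,0,0],[0.32,0,0.05,0,0],[0.32,0,0.05,0,0],[0.32,0,0.041,0,0]]]'

```text
clock: 23.68
tcp_pos: [0.5724, 0.0895, 0.109]
eef_rot: [0.466, 2.565, -0.102]
force: [0.1, -0.3, 0.6]
width: 0.0274
finger_force: 0.0
```

```bash
python3 st.py; python3 - <<'E'
from strips import *
im,d,c,P=grab('wrist'); find(im,d,c,P,'w'); np.savez('wrist7.npz',im=im,d=d,P=P)
E
```

```text
23.675 [ 0.335  0.074 -0.803  0.252 -0.318  0.622] [0.572 0.09  0.109] [ 0.1 -0.3  0.6] 0.0274
[[-0.802  0.347  0.486]
 [ 0.307  0.938 -0.162]
 [-0.512  0.019 -0.859]]
w strip [253 203  24  46] c 582.2 93.9 size 41.8 12.0 long axis deg from x -20.1
```

>>> send_rows --moves '[[[0.32,0.006,0.003,-0.012,0],[0.32,0.0065,0,-0.012,0],[0.32,0,0,0,0],[0.0,0,0,0,0],[0.0,0,0,0,0]]]'

```text
clock: 24.35
tcp_pos: [0.5861, 0.087, 0.0842]
eef_rot: [0.473, 2.563, -0.108]
force: [-2.2, -2.4, 8.3]
width: 0.0156
finger_force: 31.5
```

>>> send_rows --moves '[[[0.0,0,0,0,0],[0.0,-0.006,0,0.01,0],[0.0,-0.006,0,0.013,0],[0.0,0,-0.03,0,5],[0.0,0,-0.05,0,5]]]'

```text
clock: 24.98
tcp_pos: [0.5728, 0.01, 0.1074]
eef_rot: [0.235, 2.594, -0.04]
force: [1.2, -1.5, 0.3]
width: 0.0154
finger_force: 29.2
```

```bash
python3 st.py; python3 - <<'E'
from strips import *
im,d,c,P=grab('wrist'); find(im,d,c,P,'w')
E
```

```text
24.975 [ 0.085  0.013 -0.888  0.144 -0.118  0.234] [0.573 0.01  0.107] [ 1.2 -1.5  0.3] 0.0154
[[-0.844  0.175  0.507]
 [ 0.159  0.984 -0.074]
 [-0.512  0.018 -0.859]]
w strip [235 225  28  37] c 594.1 5.6 size 37.3 15.1 long axis deg from x -8.6
```

>>> send_rows --moves '[[[0.0,0.0,-0.05,0,5],[0.0,0.0,-0.055,0,5],[0.0,0,-0.055,0,0],[0.0,0,-0.053,-0.01,0],[0.0,0,0,-0.035,0]]]'

```text
clock: 25.65
tcp_pos: [0.5751, -0.2095, 0.0645]
eef_rot: [0.023, 2.6, 0.012]
force: [0.9, 0.2, -1.4]
width: 0.0153
finger_force: 29.4
```

>>> send_rows --moves '[[[0.32,0,0,0,0],[0.32,0,0,0,0],[0.32,0,0,0.0,0],[0.32,-0.02,0,0.04,0],[0.6,-0.04,0.0,0.05,0]]]'

```text
clock: 26.28
tcp_pos: [0.5138, -0.2029, 0.1517]
eef_rot: [0.013, 2.605, 0.02]
force: [0.8, -1.2, 1.2]
width: 0.0441
finger_force: 0.0
```

>>> send_rows --moves '[[[0.6,-0.03,0,0.05,0],[0.6,0,0,0.05,0],[0.6,0,0,0.04,0],[0.6,0,0,0,0],[0.6,0,0.0,0,0]]]'

```text
clock: 26.9
tcp_pos: [0.4833, -0.2031, 0.2903]
eef_rot: [0.015, 2.605, 0.019]
force: [-0.0, -0.5, -1.3]
width: 0.0513
finger_force: 0.0
```

```bash
python3 st.py; python3 - <<'E'
from strips import *
a=[]
for n in ('wrist','side'):
    im,d,c,P=grab(n); np.savez(n+'8.npz',im=im,d=d,P=P); a.append(im if n=='wrist' else cv2.resize(im[190:350,230:400],(408,384)))
cv2.imwrite('pics/8.png',cv2.resize(np.hstack(a),None,fx=.85,fy=.85)[:,:,::-1])
E
```

```text
26.9 [-0.582 -0.23  -0.619  0.726  0.294 -0.502] [ 0.483 -0.203  0.29 ] [-0.  -0.5 -1.3] 0.0513
[[-0.86   0.007  0.511]
 [ 0.014  1.     0.011]
 [-0.511  0.017 -0.86 ]]
```

View pics/8.png

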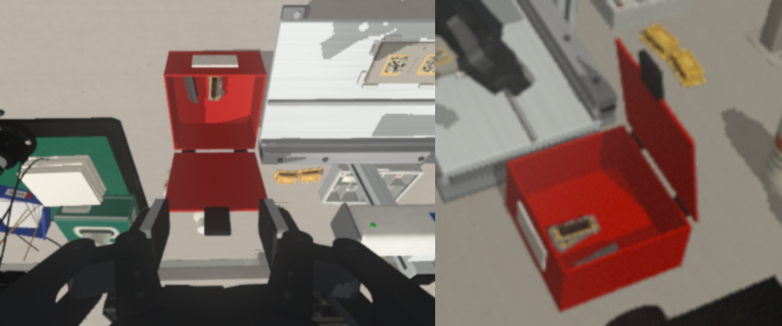

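The box holds the strips at wrist pixels (217,90) and (192,90), and the visible part of the lane is clear. Now I'll grip the tab again to shut the lid.

>>> send_rows --moves '[[[0.6,0.05,0.004,0.005,0],[0.6,0.05,0,0,0],[0.6,0.025,0,-0.039,0],[0.6,0.025,0,-0.039,0],[0.6,0,0.0,0,0]]]' --force 25

```text
clock: 27.62
tcp_pos: [0.6312, -0.1977, 0.2106]
eef_rot: [0.016, 2.615, 0.025]
force: [-0.5, 0.6, 0.3]
width: 0.0515
finger_force: 0.0
```

>>> send_rows --moves '[[[0,0,0,0,0],[0,0,0,0,0],[0,0,0,0,0],[0,-0.01,0,-0.001,0],[0,-0.015,0.0,-0.0025,0]]]'

```text
clock: 28.25
tcp_pos: [0.6074, -0.199, 0.2125]
eef_rot: [0.016, 2.607, 0.021]
force: [6.6, 2.8, -14.4]
width: 0.029
finger_force: 25.8
```

```bash
python3 st.py
```

```text
28.25 [-0.433  0.031 -0.578  0.473  0.227 -0.365] [ 0.607 -0.199  0.212] [  6.6   2.8 -14.4] 0.029
[[-0.861  0.007  0.509]
 [ 0.015  1.     0.012]
 [-0.509  0.018 -0.861]]
```

>>> send_rows --moves '[[[0,-0.013,0,-0.006,0],[0,-0.012,0,-0.006,0],[0,-0.017,0,-0.0105,0],[0,-0.015,0,-0.011,0],[0,-0.013,0.0,-0.0135,0]]]'

```text
clock: 28.88
tcp_pos: [0.539, -0.1983, 0.1686]
eef_rot: [0.014, 2.601, 0.023]
force: [0.7, 7.3, 2.0]
width: 0.029
finger_force: 31.0
```

>>> send_rows --moves '[[[0,-0.013,0,-0.0155,0],[0,-0.008,0,-0.0135,0],[0,-0.0065,0,-0.0135,0],[0,-0.005,0,-0.0145,0],[0,-0.0045,0.0,-0.015,0]]]'

```text
clock: 29.5
tcp_pos: [0.5009, -0.1979, 0.0949]
eef_rot: [0.015, 2.604, 0.025]
force: [-1.7, 8.1, 1.6]
width: 0.029
finger_force: 31.6
```

```bash
python3 st.py
```

```text
29.5 [-0.549  0.008 -0.919  0.181  0.283 -0.47 ] [ 0.501 -0.198  0.095] [-1.7  8.1  1.6] 0.029
[[-0.859  0.006  0.512]
 [ 0.015  1.     0.015]
 [-0.512  0.02  -0.859]]
```

>>> send_rows --moves '[[[0,-0.002,0,-0.012,0],[0,-0.001,0,-0.011,0],[0,0,0,-0.006,0],[0,0,0,-0.004,0],[0,0,0.0,0,0]]]'

```text
clock: 30.12
tcp_pos: [0.4981, -0.1979, 0.0632]
eef_rot: [0.015, 2.603, 0.025]
force: [-17.3, 10.4, 22.3]
width: 0.0289
finger_force: 36.4
```

```bash
python3 st.py
```

```text
30.125 [-0.553  0.064 -0.962  0.082  0.286 -0.474] [ 0.498 -0.198  0.063] [-17.3  10.4  22.3] 0.0289
[[-0.859  0.006  0.513]
 [ 0.016  1.     0.015]
 [-0.513  0.021 -0.858]]
```

>>> send_rows --moves '[[[0.6,0,0,0,0],[0.6,0,0,0,0],[0.6,0,0,0,0],[0.6,-0.01,0,0.03,0],[0.6,-0.02,0.0,0.05,0]]]'

```text
clock: 30.75
tcp_pos: [0.4673, -0.1991, 0.1408]
eef_rot: [0.016, 2.609, 0.022]
force: [0.7, -1.7, 0.7]
width: 0.0513
finger_force: 0.0
```

>>> send_rows --moves '[[[0.6,-0.01,0,0.05,0],[0.6,0,0.06,0.05,0],[0.6,0,0.06,0.03,0],[0.6,0,0.06,0,0],[0.6,0,0.0,0,0]]]'

```text
clock: 31.38
tcp_pos: [0.4586, -0.0303, 0.2604]
eef_rot: [0.001, 2.604, 0.024]
force: [-0.4, -0.3, -0.0]
width: 0.051
finger_force: 0.0
```

```bash
python3 st.py; python3 - <<'E'
from strips import *
z=np.load('side0.npz'); z1=np.load('side2.npz')
im,d,c,P=grab('side'); X=cloud(d,c,P)
for q in (z['im'],im):
    pass
def lid(im,d):
    X=cloud(d,c,P); h=cv2.cvtColor(im,cv2.COLOR_RGB2HSV)
    m=((h[...,0]<8)|(h[...,0]>172))&(h[...,1]>150)&(abs(X[...,2]-.074)<.015)&(abs(X[...,0]-.58)<.06)&(abs(X[...,1]+.2)<.06)
    p=X[m]; A=np.c_[p[:,:2]-[.58,-.2],np.ones(len(p))]; print('lid',len(p),np.linalg.lstsq(A,p[:,2],rcond=None)[0].round(4))
lid(z['im'],z['d']); lid(im,d)
a=[cv2.resize(im[130:330,180:400],(440,400))]
im,d,c,P=grab('wrist'); find(im,d,c,P,'w'); a.append(cv2.resize(im,(360,400)))
cv2.imwrite('pics/9.png',np.hstack(a)[:,:,::-1])
E
```

```text
31.375 [-0.123 -0.418 -0.817  0.64   0.08  -0.101] [ 0.459 -0.03   0.26 ] [-0.4 -0.3 -0. ] 0.051
[[-0.859 -0.004  0.512]
 [ 0.006  1.     0.017]
 [-0.512  0.017 -0.859]]
lid 3237 [0.0045 0.0041 0.0747]
lid 3231 [0.004  0.0051 0.0748]
```

View pics/9.png

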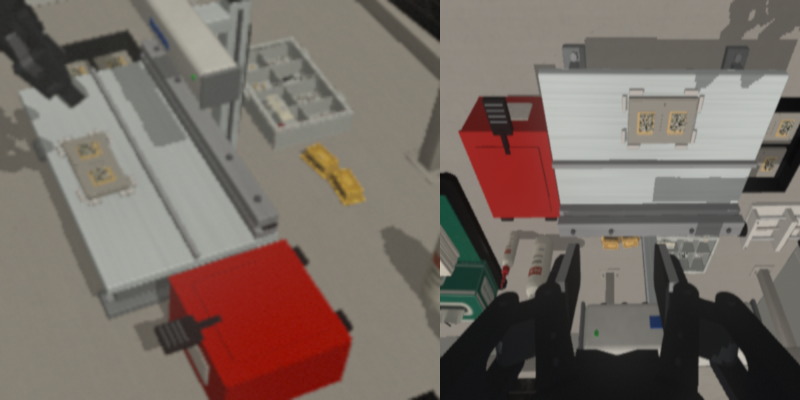

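The lane is empty, the lid's plane matches how it lay at the start, and the board is in its nest. I'm handing in.

```bash
python3 -c "
from station import arm
print(arm.close_job())"
```

```text
the job is handed in; nothing more can be done
None
```

I handed the job in at about 31 s: all three strips were dropped in the scrap box, the lid is shut flat, the board is still in its nest, and I saw no sign that the bar was bumped; no verdict came back.

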